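# Lock the hold-down bar of a tube shaker with its R-clip

## Task

Make the tube box on the lab shaker secure: swing the raised steel hold-down bar down flat over the box so that its forked end straddles the upright post, then push the red-headed R-clip out of its keeper straight through the cross-hole in the post, fully home, until its bent leg has sprung round the post. Leave the bottle, the tip box and the beaker where they stand.

Things in the scene. Friction and masses are not known exactly. Their poses are not given: they have to be found in the camera images.
- shaker: White bench shaker 250 x 240 mm, fixed at a varying place and yaw. Origin: centre of its underside on the bench, z up. In its frame (mm), all fixed: aluminium platform top at z 75; green tube box, top z 120, x -7..87, y -39..63; steel post, 18 dia, upright at (40, -75), top z 149, with a cross-hole along x.
- keeper (a point): Point on the clip keeper's floor, (-7, -69, 131) mm in the shaker's frame: the clip's origin comes here when fully home. Grey pedestal, robot's side of the post, x -84..22, y -91..-47, floor z 131. Two blue fences 4 mm high guide the clip along +x to the hole: inner edges y -78 (by leg and head) and y -60 (by the head, x -84..-6). A blue bridge over the legs, x 11..16, top z 144, stops the head about 1 mm past home. Axes as shaker's.
- post_hole (a point): Centre of the post's cross-hole, on the post axis, at (40, -75, 133) mm in the shaker's frame, whose axes it shares. The hole runs right through along x, 7 mm wide and 7 high, its mouths flared; the clip's wire is 4 mm.
- hold_bar (a joint): Angle (rad) of the flat steel bar: 0 flat, closed (end stop); up to 1.2 raised. It stays where left; 1 to 4 N on the pad moves it. 34 wide, 8 thick, it runs from the hinge to -y; solid to 147 mm from the hinge axis, then a fork to 176 mm with a 22 mm slot for the post at 160 mm. Closed, its top is at z 129 mm in the shaker's frame.
- bar_hinge (a point): Middle of the bar's hinge axis, at (40, 85, 125) mm in the shaker's frame; the axis runs along x between two steel cheeks that rise to z 139. With the bar at angle a, a point of its mid-plane r from the axis lies at y = 85 - r cos a, z = 125 + r sin a (mm, shaker's frame). Axes as the shaker's.
- bar_pad (a point): Centre of the top face of the yellow plastic pad, 30 x 30 mm, on the bar's upper side, 95 mm from the hinge axis and 7 mm above the bar's mid-plane: the place to press. Closed it is at (40, -10, 132) mm in the shaker's frame, with the shaker's axes; it tips with the bar.
- clip: Loose R-clip, 50 g, flat in the keeper, pointing to the shaker's +x, 42 to 51 mm short of home, clear of post and bar. Origin: centre of the underside of its red head; x along the straight leg to the tip, z up. Head 34 (x) x 16 x 15 tall. Straight leg: 4 mm wire at y -6, z 2, tip at x 69. Spring bent leg on the +y side, to x 68. Passing the post takes about 3 to 10 N.
- clip_seat (a point): Point on the straight leg's centre line, (47, -6, 2) mm in the clip's frame, that lies at post_hole when the clip is fully home.
- clip_rear (a point): Centre of the rear face of the red head, (-17, 0, 8) mm in the clip's frame: the place to push, along the clip's +x. The head's top 11 mm stand clear above the fences.
- clip_bow (a joint): Angle (rad) by which the clip's bent leg is sprung open: 0 relaxed, about 0.05 while it rides over the post, near 0 again when home round it.
- bottle: Bystander: glass bottle with a blue cap, 66 dia, 130 mm tall; origin at the centre of its underside.
- tip_box: Bystander: yellow pipette-tip box, 120 x 85 x 50 mm; origin at the centre of its underside.
- beaker: Bystander: white plastic beaker, 70 dia, 90 mm tall; origin at the centre of its underside.

How it is judged:
By the outcome, as a careful person would: the job done as asked, in the order asked, and still so for the second after the job is handed in, with the robot touching nothing.
It also fails if it takes over 42 s, if anything falls off the work surface, if the arm or the gripper's body presses on something with over 40 N, if the wrist force passes 120 N, or if a joint passes its speed limit or range.

## Robot

A 7-joint arm with a two-finger parallel gripper is mounted at the origin on the work surface. World frame = base frame: x ahead of the robot, y to its left, z up, the work surface at z = 0. Lengths are in m, angles in rad, forces in N, time in s.
With the tool pointing down it reaches from about 0.425 to 0.975 m from the base axis. Payload 16.7 kg.
Tool frame: the origin (TCP) lies midway between the tips of the shut fingers; the grasp point (between the pads) lies 19 mm behind it (tcp_to_grasp is the x of the grasp point in the tool frame, in m); x points along the fingers, y is the direction in which the jaws open and shut, and the axes are right-handed (so a half turn about x gives the same grasp; the last joint's range is limited). The gripper opens to 85 mm and grips with 20 to 120 N. Pads are 22 mm wide; open, the fingers measure 114 mm over their backs; the gripper's body (76 mm by 85 mm) begins 54 mm behind the grasp point. The pads swing forward as they close: fully open they stand 13 mm farther back than shut.
Start: joints at [-0.149, 0.426, 0.074, 1.606, -0.034, 1.111, -0.067], TCP at [0.675, -0, 0.231] pointing down, gripper open.
Joint ranges: [-2.85, 2.85], [-0.5, 2.14], [-1.23, 1.37], [0.21, 2.46], [-1.02, 4.16], [0.16, 2.05], [-2.73, 2.73]. Speed limits (rad/s): [1.89, 1.89, 2.39, 2.39, 3.01, 3.01, 3.01].

## Interface

Orientations are given as a unit quaternion [w, x, y, z].
In Python, from cell import reach, line_to, move_joints, release, grasp, sleep, inverse_kinematics, observe, snapshot, camera_model, MotionError, finish_job, tcp_to_grasp gives the robot as it stands. The module is installed in compiled form; this text tells all that it offers. Calls block until the motion is done:
- reach(position, orientation): joint-space move of the TCP to a pose.
- line_to(position, orientation=None, feed=0.15, guard=None): straight line of the TCP; orientation=None keeps the orientation; feed is the mean speed in m/s. With guard (N) it stops when the force on the tool has changed by that much, and returns True; else False.
- move_joints(angles): joint-space move.
- release() and grasp(grip_force=None): open the fingers fully, or close them until they stop; grip_force is the grip in N (None keeps the last).
- sleep(seconds).
- inverse_kinematics(position, orientation): joint angles nearest the present ones, or None.
- observe(): the state.
- snapshot(name): name is "scene" or "side" or "wrist"; returns the picture (480x640x3 uint8, blue, green, red); there is no depth.
- camera_model(name): a dict with "camera_matrix" (3x3 intrinsics, pixels), "rvec" (rotation vector, rad) and "tvec" (3), from world to camera coordinates, as OpenCV has them. Camera axes: x right, y down, z forward; pixel columns grow to the right and rows downward; lengths in m; the calibration is good to about 2 mm. A picture is of the moment at which its call begins: read the wrist's pose just before it. camera_model takes no time and is no camera call; for the wrist camera it gives the pose at the moment of the call.
A pose or a line that the arm cannot do raises MotionError and nothing moves.
- finish_job(): hands the job in, once; it reports no verdict.
The state is a dict: "clock": time; "joint_pos": joint angles; "joint_vel": joint speeds; "tau": joint torques, N m; "ee_pos": TCP position; "tool_rot": TCP orientation; "ft_force": force on the tool from outside, world axes, zero at the start; "ft_torque": the same for the moment, N m; "grip_width": finger opening in m.
Only numpy, scipy, OpenCV 4.12 (cv2) and the standard library are available. Lean on these libraries where they do the work, as an engineer would, in place of code of your own. Each camera call takes 0.05 s, during which the arm holds its last target.

## Working session

There is one attempt and no reset: what is moved stays moved. The work goes in short steps, each a Python script; the robot and the scene stay as the last script left them, time stands still between calls to the robot, and variables do not carry over. Pictures are saved under pics/ and viewed, and the job is handed in when it is done.

```bash
mkdir -p pics; python3 - <<'E'
from cell import *
import cv2,numpy as np
for n in("scene","side","wrist"):
    cv2.imwrite(f"pics/{n}0.png",snapshot(n)); m=camera_model(n); print(n,{k:np.round(np.array(v),4).tolist() for k,v in m.items()})
o=observe();print({k:np.round(np.array(v),4).tolist() for k,v in o.items()},tcp_to_grasp)
E
```

```text
scene {'camera_matrix': [[441.4851, 0.0, 316.1458], [0.0, 441.4851, 236.7673], [0.0, 0.0, 1.0]], 'rvec': [0.9137, 2.3546, -1.2017], 'tvec': [0.4408, -0.1326, 1.5075]}
side {'camera_matrix': [[534.8165, 0.0, 319.3299], [0.0, 534.8165, 237.2336], [0.0, 0.0, 1.0]], 'rvec': [2.1485, -0.1892, 0.0775], 'tvec': [-0.5752, 0.1758, 1.1266]}
wrist {'camera_matrix': [[341.8409, 0.0, 315.2942], [0.0, 341.8409, 231.3151], [0.0, 0.0, 1.0]], 'rvec': [-2.8732, -0.0007, 0.0019], 'tvec': [-0.6744, -0.0353, 0.3785]}
{'clock': 0.15, 'joint_pos': [-0.1495, 0.4266, 0.0739, 1.6065, -0.0341, 1.1108, -0.0671], 'joint_vel': [-0.0003, -0.0018, 0.0005, -0.0021, 0.0015, -0.0007, -0.0001], 'tau': [0.0035, -95.0319, 3.7638, -46.3761, 0.0195, 0.0078, -0.0001], 'ee_pos': [0.6747, -0.0, 0.2308], 'tool_rot': [-0.4998, -0.4997, -0.5002, 0.5003], 'ft_force': [-0.0478, 0.0086, -0.5831], 'ft_torque': [0.017, -0.0095, -0.0385], 'grip_width': 0.0856} -0.0187
```

View pics/scene0.png

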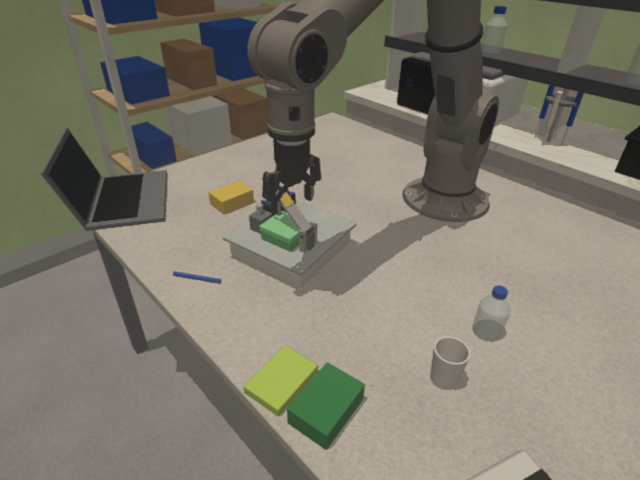

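View pics/side0.png

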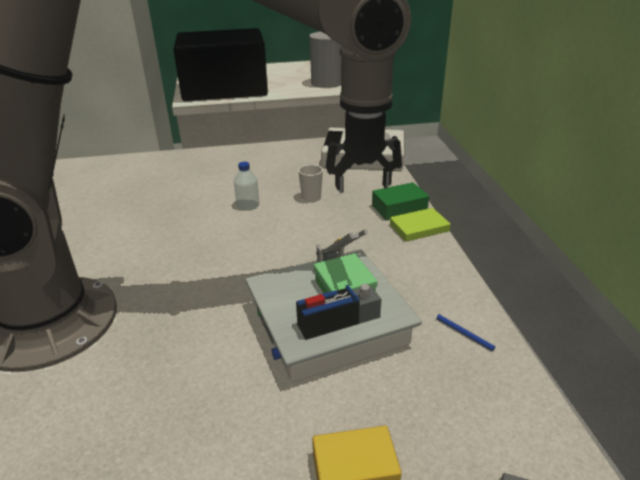

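View pics/wrist0.png

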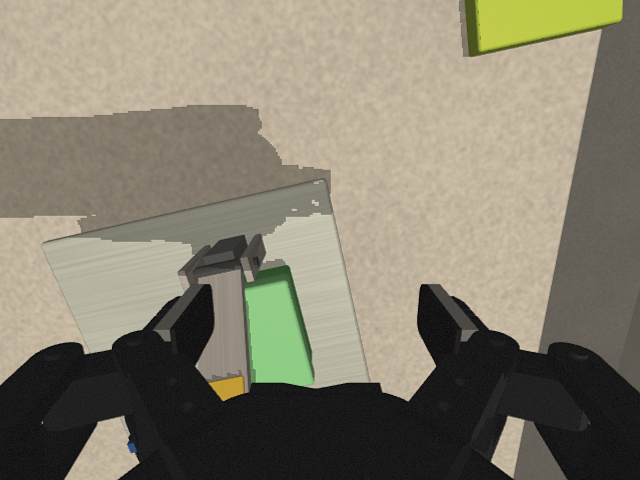

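The side picture shows the shaker in full: platform corners near (248,280), (418,320), (283,365), the red clip head near (315,301) and the post near (365,290). The wrist picture shows the hinge cheeks near (185,270) and (255,257). I'll enlarge the crops next.

```bash
python3 - <<'E'
import cv2
a=cv2.imread("pics/side0.png")[220:390,235:435]; cv2.imwrite("pics/side0z.png",cv2.resize(a,None,fx=4,fy=3.5,interpolation=cv2.INTER_CUBIC) if 0 else cv2.resize(a,None,fx=3.5,fy=3.5,interpolation=cv2.INTER_CUBIC))
a=cv2.imread("pics/scene0.png")[170:290,215:365]; cv2.imwrite("pics/scene0z.png",cv2.resize(a,None,fx=5,fy=5,interpolation=cv2.INTER_CUBIC))
E
```

```text
(no output)
```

View pics/side0z.png

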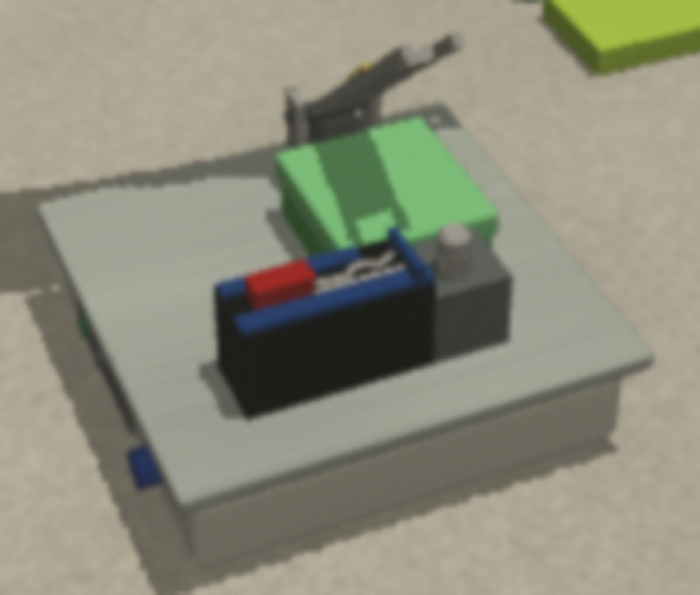

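View pics/scene0z.png

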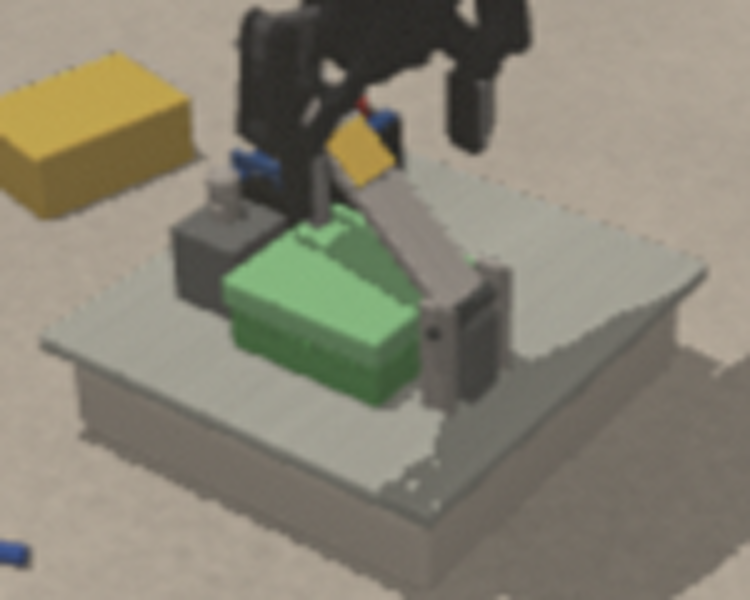

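```bash
cat > h.py <<'E'
import cv2,numpy as np
from scipy.optimize import least_squares
def proj(m,P):
    return cv2.projectPoints(np.array(P,float).reshape(-1,3),np.array(m["rvec"],float),np.array(m["tvec"],float),np.array(m["camera_matrix"],float),None)[0][:,0]
def S2W(p,P):
    P=np.array(P,float).reshape(-1,3)/1000; c,s=np.cos(p[2]),np.sin(p[2])
    return np.c_[p[0]+c*P[:,0]-s*P[:,1],p[1]+s*P[:,0]+c*P[:,1],P[:,2]]
E
python3 - <<'E'
from h import *
from cell import camera_model
sd,sc,wr=[camera_model(n) for n in("side","scene","wrist")]
f=lambda q:[
 (sd,235,220,3.5,[((456,233),(40,-75,149)),((652,358),(q[3],-q[4],75)),((183,503),(-q[3],-q[4],75)),((40,208),(-q[3],q[4],75)),
  ((277,157),(-7,63,120)),((420,120),(87,63,120)),((497,217),(87,-39,120)),((250,415),(-84,-91,75)),((435,358),(22,-91,75)),
  ((281,272),(q[5]-7,-69,146))]),
 (sc,215,170,5,[((432,518),(q[3],q[4],75)),((42,341),(q[3],-q[4],75)),((705,266),(-q[3],q[4],75)),((375,345),(87,63,120)),((224,282),(87,-39,120)),
  ((360,149),(40,85-95*np.cos(q[6])+7*np.sin(q[6]),125+95*np.sin(q[6])+7*np.cos(q[6])))]),
 (wr,0,0,1,[((325,180),(q[3],q[4],75)),((43,242),(-q[3],q[4],75)),((288,266),(87,63,120))])]
def res(q,full=False):
    r=[]
    for m,ox,oy,s,pts in f(q):
        W=S2W(q,[p[1] for p in pts]); U=np.array([p[0] for p in pts],float)/s+[ox,oy]
        r.append(proj(m,W)-U)
    return r if full else np.concatenate(r).ravel()
s=least_squares(res,[0.62,0,0.25,125,120,-45,0.8],loss='soft_l1',x_scale=[.01,.01,.1,1,1,1,.1])
print(s.x)
for r in res(s.x,True):print(np.round(r,1).tolist())
np.save("q.npy",s.x)
q=s.x
for n,P in dict(post=(40,-75,149),hinge=(40,85,125),pad=(40,-10,132),rear=(q[5]-7-17,-69,139)).items():print(n,S2W(q,P))
E
```

```text
[ 5.82623759e-01 -1.23498185e-01  2.23494156e-01  1.32014047e+02
  1.29493915e+02 -4.78627532e+01  7.69373906e-01]
[[-0.5, -2.0], [-0.4, -2.3], [0.3, -2.0], [-0.2, -2.6], [-1.1, -2.4], [0.1, -2.6], [0.9, -2.5], [-0.8, 0.6], [-0.5, 0.8], [-0.1, -0.4]]
[[-0.9, -1.3], [-1.1, -2.1], [-0.2, -0.6], [-0.6, -0.1], [-1.7, -0.9], [-0.1, -0.1]]
[[-0.3, -1.5], [-0.3, 0.7], [0.9, 13.1]]
post [[ 0.63825178 -0.18776733  0.149     ]]
hinge [[ 0.60278967 -0.03174669  0.125     ]]
pad [[ 0.6238453  -0.12438395  0.132     ]]
rear [[ 0.52784134 -0.20670962  0.139     ]]
```

```bash
cat > fit1.py <<'E'
from h import *
from cell import camera_model
E
python3 - <<'E'
from h import *
from cell import *
sd,sc,wr=[camera_model(n) for n in("side","scene","wrist")]
R=cv2.Rodrigues(np.array(wr["rvec"]))[0];print("wristcam",-R.T@np.array(wr["tvec"]),R)
f=lambda q:[
 (sd,235,220,3.5,[((456,233),(40,-75,149)),((652,358),(q[3],-q[4],75)),((183,503),(-q[3],-q[4],75)),((40,208),(-q[3],q[4],75)),
  ((277,157),(-7,63,120)),((420,120),(87,63,120)),((497,217),(87,-39,120)),
  ((281,272),(q[5]-7,-69,146))]),
 (sc,215,170,5,[((432,518),(q[3],q[4],75)),((42,341),(q[3],-q[4],75)),((705,266),(-q[3],q[4],75)),((375,345),(87,63,120)),((224,282),(87,-39,120)),
  ((360,149),(40,85-95*np.cos(q[6])+7*np.sin(q[6]),125+95*np.sin(q[6])+7*np.cos(q[6])))]),
 (wr,0,0,1,[((325,180),(q[3],q[4],75)),((43,242),(-q[3],q[4],75))])]
def res(q,full=False):
    r=[]
    for m,ox,oy,s,pts in f(q):
        W=S2W(q,[p[1] for p in pts]); U=np.array([p[0] for p in pts],float)/s+[ox,oy]
        r.append(proj(m,W)-U)
    return r if full else np.concatenate(r).ravel()
s=least_squares(res,[0.62,0,0.25,125,120,-45,0.8],loss='soft_l1',x_scale=[.01,.01,.1,1,1,1,.1])
print(s.x.round(4))
for r in res(s.x,True):print(np.round(r,1).tolist())
np.save("q.npy",s.x);q=s.x
# IK for pad presses, both jaw directions, different tilts
yaw=q[2];ex=np.array([np.cos(yaw),np.sin(yaw),0]);ey=np.array([-np.sin(yaw),np.cos(yaw),0]);ez=np.array([0,0,1.])
from scipy.spatial.transform import Rotation as Ro
for k in(1,.6,.3):
  for jaw in range(4):
    out=[]
    for a in(.77,.4,0):
      t=k*a; x=-(np.sin(t)*ey+np.cos(t)*ez); 
      b=[ex,-ex,np.cross(ex,x),-np.cross(ex,x)][jaw]
      M=np.c_[x,b,np.cross(x,b)];qq=Ro.from_matrix(M).as_quat(scalar_first=True)
      P=S2W(q,(40,85-95*np.cos(a)+7*np.sin(a),125+95*np.sin(a)+7*np.cos(a)))[0]
      j=inverse_kinematics(P.tolist(),qq.tolist());out.append(None if j is None else np.round(j,2).tolist())
    print(k,jaw,out)
x=-ez
for d in(-90,-24):
 for b in(ex,-ex,ey,-ey):
  qq=Ro.from_matrix(np.c_[x,b,np.cross(x,b)]).as_quat(scalar_first=True)
  j=inverse_kinematics(S2W(q,(d-11,-69,139))[0].tolist(),qq.tolist());print(d,b.round(1),None if j is None else np.round(j,2))
E
```

```text
wristcam [0.67490779 0.06651632 0.37339792] [[ 9.99998990e-01  2.97068475e-04 -1.38960426e-03]
 [ 6.54877359e-04 -9.64209552e-01  2.65140550e-01]
 [-1.26110480e-03 -2.65141192e-01 -9.64208773e-01]]
[ 5.822000e-01 -1.256000e-01  2.173000e-01  1.317628e+02  1.311468e+02
 -4.693120e+01  7.814000e-01]
[[-0.6, -1.1], [-0.0, -0.5], [0.0, -0.6], [-0.2, -2.8], [-1.0, -1.9], [0.4, -1.9], [1.0, -1.6], [0.1, 0.2]]
[[-1.2, -1.5], [-1.8, -3.0], [-0.1, -0.5], [-1.3, -0.5], [-2.2, -1.4], [-0.3, -0.7]]
[[-0.4, -0.1], [-0.3, 0.2]]
1 0 [[-0.58, 0.44, 0.3, 1.95, 0.78, 1.02, -0.6], [-0.28, 0.39, 0.2, 1.89, 0.43, 0.87, -0.17], [0.06, 0.46, 0.05, 1.79, -0.03, 0.89, 0.34]]
1 1 [[0.42, 0.65, -1.03, 1.89, 1.23, 1.55, 2.28], [-0.95, 0.74, 1.21, 1.92, -0.43, 0.81, -2.54], [-0.4, 0.55, 0.69, 1.81, -0.43, 0.93, -2.45]]
1 2 [[-0.28, 0.43, -0.08, 1.93, 0.9, 1.13, 0.88], [-0.02, 0.39, -0.13, 1.87, 0.57, 0.94, 1.29], [0.29, 0.48, -0.26, 1.77, 0.15, 0.91, 1.76]]
1 3 [[-0.78, 0.48, 0.56, 1.96, 0.67, 0.93, -2.07], [-0.52, 0.43, 0.5, 1.9, 0.27, 0.82, -1.6], [-0.17, 0.48, 0.36, 1.8, -0.21, 0.89, -1.07]]
0.6 0 [[-0.36, 0.
[... 936 characters left out ...]
.29, 0.48, -0.26, 1.77, 0.15, 0.91, 1.76]]
0.3 3 [[-0.41, 0.37, 0.43, 1.84, 0.09, 0.91, -1.42], [-0.29, 0.42, 0.4, 1.82, -0.06, 0.9, -1.24], [-0.17, 0.48, 0.36, 1.8, -0.21, 0.89, -1.07]]
-90 [1.  0.2 0. ] [ 0.21  0.32  0.1   1.99 -0.04  0.83  0.54]
-90 [-1.  -0.2 -0. ] [-0.28  0.39  0.7   2.02 -0.33  0.85 -2.31]
-90 [-0.2  1.   0. ] [ 0.45  0.33 -0.19  1.98  0.08  0.84  2.  ]
-90 [ 0.2 -1.  -0. ] [-0.04  0.34  0.39  2.01 -0.17  0.83 -0.9 ]
-24 [1.  0.2 0. ] [ 0.17  0.4   0.08  1.87 -0.04  0.87  0.49]
-24 [-1.  -0.2 -0. ] [-0.3   0.48  0.7   1.9  -0.39  0.9  -2.33]
-24 [-0.2  1.   0. ] [ 0.41  0.41 -0.22  1.86  0.11  0.89  1.92]
-24 [ 0.2 -1.  -0. ] [-0.06  0.42  0.38  1.89 -0.2   0.87 -0.94]
```

```bash
cat >> h.py <<'E'
from scipy.spatial.transform import Rotation as Ro
def axes(q):
    y=q[2];return np.array([np.cos(y),np.sin(y),0]),np.array([-np.sin(y),np.cos(y),0]),np.array([0,0,1.])
def quat(x,b): return Ro.from_matrix(np.c_[x,b,np.cross(x,b)]).as_quat(scalar_first=True).tolist()
def padpose(q,a,k,off):
    ex,ey,ez=axes(q);t=k*a;x=-(np.sin(t)*ey+np.cos(t)*ez)
    P=S2W(q,(40,85-95*np.cos(a)+7*np.sin(a),125+95*np.sin(a)+7*np.cos(a)))[0]-off*x
    return P.tolist(),quat(x,ex)
E
python3 - <<'E'
from h import *
from cell import *
q=np.load("q.npy")
grasp(20)
reach(*padpose(q,.78,.6,.06))
m=camera_model("wrist");np.save("m1.npy",m,allow_pickle=True)
w=snapshot("wrist");s=snapshot("side");c=snapshot("scene")
cv2.imwrite("pics/w1.png",w)
cv2.imwrite("pics/s1.png",cv2.resize(s[180:390,225:435],None,fx=2.8,fy=2.8,interpolation=cv2.INTER_CUBIC))
cv2.imwrite("pics/c1.png",cv2.resize(c[140:290,205:365],None,fx=4,fy=4,interpolation=cv2.INTER_CUBIC))
o=observe();print(o["clock"],o["ee_pos"],o["grip_width"],o["ft_force"])
E
```

```text
1.6417 [ 0.61126351 -0.06924019  0.25028615] 7.780977263184152e-05 [ 0.1332999   0.30205337 -1.29732155]
```

View pics/w1.png

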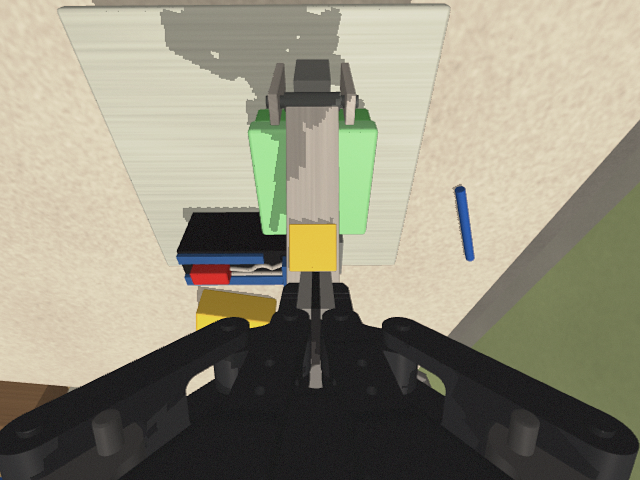

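View pics/s1.png

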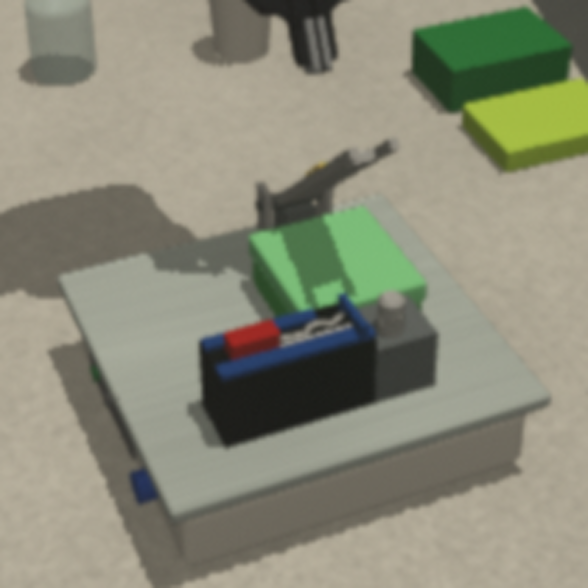

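View pics/c1.png

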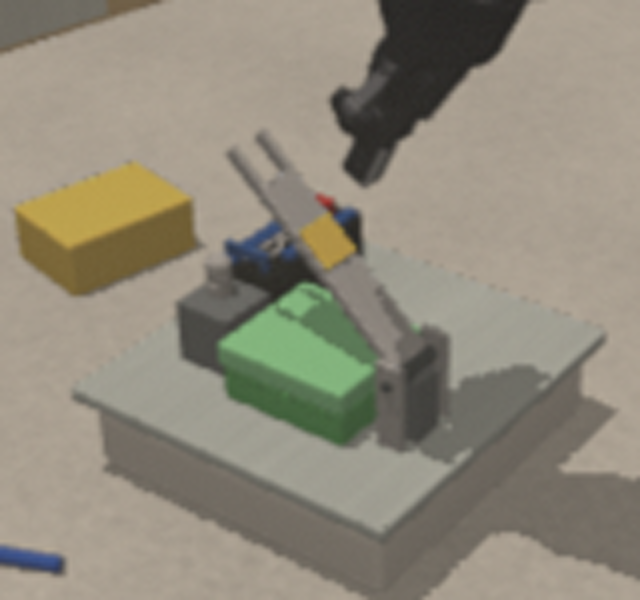

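The wrist picture shows the pad at (290..336, 224..271), the box top corners at (250,129), (377,129), (263,235) and (365,235), the platform's far corners at (58,8) and (449,5), and the keeper and red head near (210,273). I'll refit with these.

```bash
python3 - <<'E'
import cv2
a=cv2.imread("pics/w1.png"); cv2.imwrite("pics/w1z.png",cv2.resize(a[200:300,170:350],None,fx=4.4,fy=4.4,interpolation=cv2.INTER_CUBIC))
cv2.imwrite("pics/w1y.png",cv2.resize(a[50:250,240:390],None,fx=3,fy=3,interpolation=cv2.INTER_CUBIC))
E
```

```text
(no output)
```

View pics/w1z.png

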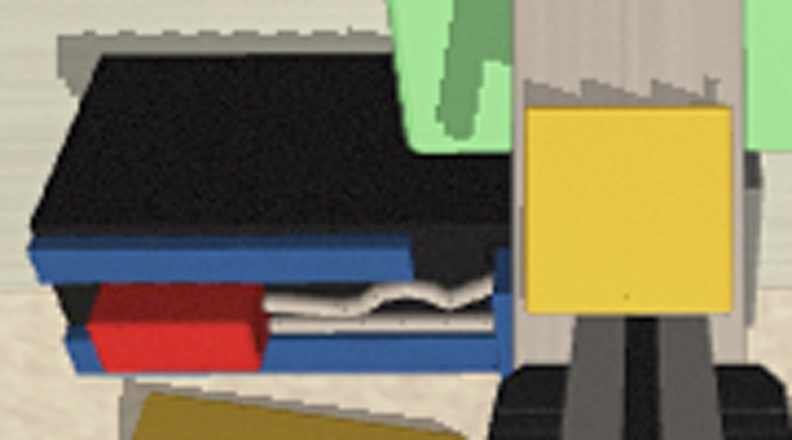

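View pics/w1y.png

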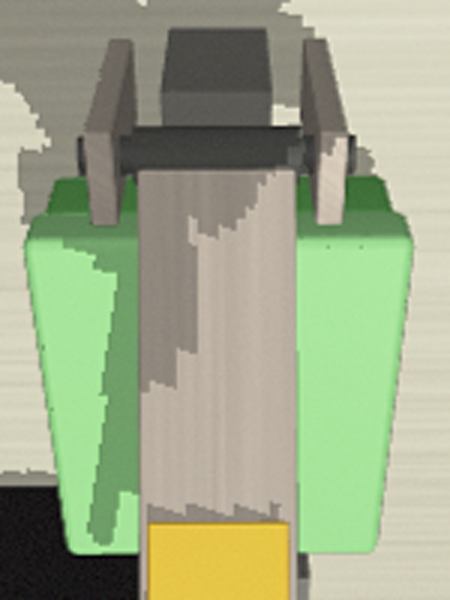

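```bash
python3 - <<'E'
from h import *
from cell import *
m1=np.load("m1.npy",allow_pickle=True).item()
sd,sc=camera_model("side"),camera_model("scene")
def pad(q,dx,dr):
    a=q[6];r=95+dr;return (40+dx,85-r*np.cos(a)+7*np.sin(a),125+r*np.sin(a)+7*np.cos(a))
f=lambda q:[
 (m1,170,200,4.4,1,[((524,105),pad(q,-15,-15)),((733,105),pad(q,15,-15)),((524,315),pad(q,-15,15)),((733,315),pad(q,15,15)),
   ((90,320),(q[5]-7-17,-61,146)),((267,320),(q[5]-7+17,-61,146)),((105,370),(q[5]-7-17,-77,146)),((262,370),(q[5]-7+17,-77,146))]),
 (m1,240,50,3,1,[((28,238),(-7,63,120)),((411,238),(87,63,120)),((70,553),(-7,-39,120)),((378,553),(87,-39,120))]),
 (sd,225,180,2.8,.5,[((391,300),(40,-75,149)),((250,236),(-7,63,120)),((362,208),(87,63,120)),((425,283),(87,-39,120))]),
 (sc,205,140,4,.5,[((345,400),(87,63,120)),((220,350),(87,-39,120)),((328,241),pad(q,0,0))]),
]
def res(q,full=False):
    r=[]
    for m,ox,oy,s,w,pts in f(q):
        W=S2W(q,[p[1] for p in pts]); U=np.array([p[0] for p in pts],float)/s+[ox,oy]
        r.append(w*(proj(m,W)-U))
    return r if full else np.concatenate([x.ravel() for x in r])
q0=np.load("q.npy")
s=least_squares(res,q0,loss='soft_l1',x_scale=[.01,.01,.1,1,1,1,.1])
print(q0.round(4));print(s.x.round(4))
for r in res(s.x,True):print(np.round(r,1).tolist())
np.save("q1.npy",s.x)
E
```

```text
[ 5.822000e-01 -1.256000e-01  2.173000e-01  1.317628e+02  1.311468e+02
 -4.693120e+01  7.814000e-01]
[ 5.808000e-01 -1.238000e-01  2.158000e-01  1.321767e+02  1.303040e+02
 -4.632770e+01  7.375000e-01]
[[0.3, -0.5], [0.2, -0.5], [0.2, -0.8], [0.2, -0.8], [-0.3, 0.4], [-2.5, 0.4], [0.5, 0.4], [1.6, 0.5]]
[[-2.4, 0.1], [2.8, 0.3], [-1.5, 1.0], [-0.6, 1.1]]
[[-0.5, -1.1], [-1.0, -0.9], [0.2, -1.2], [0.2, -0.6]]
[[-0.8, -0.7], [-0.8, -1.2], [-0.2, -0.2]]
```

```bash
python3 - <<'E'
from h import *
from cell import *
q=np.load("q1.npy");k=.6
line_to(*padpose(q,.74,k,.008),feed=.1)
print("contact",line_to(*padpose(q,.74,k,-.004),feed=.03,guard=3),observe()["ee_pos"])
for a in(.62,.5,.38,.26,.14,.05):
    g=line_to(*padpose(q,a,k,-.001),feed=.08,guard=25); o=observe();print(a,g,o["ft_force"].round(1) if hasattr(o["ft_force"],"round") else o["ft_force"])
    if g:break
g=line_to(*padpose(q,0,k,-.006),feed=.03,guard=20);o=observe()
print(g,o["ee_pos"],o["ft_force"],o["clock"],padpose(q,0,k,0)[0])
s=snapshot("side");c=snapshot("scene")
cv2.imwrite("pics/s2.png",cv2.resize(s[180:390,225:435],None,fx=2.8,fy=2.8,interpolation=cv2.INTER_CUBIC))
cv2.imwrite("pics/c2.png",cv2.resize(c[140:290,205:365],None,fx=4,fy=4,interpolation=cv2.INTER_CUBIC))
E
```

```text
contact False [ 0.61590354 -0.09782624  0.19043189]
0.62 False [-0.4 -0.8  0.8]
0.5 False [-0.7  0.7  0.7]
0.38 False [ 0.   0.  -0.4]
0.26 False [-0.7  0.7  0.2]
0.14 False [-0.3  0.6 -0.2]
0.05 False [ 0.1 -0.2 -1. ]
True [ 0.62251331 -0.12363362  0.13197062] [-4.02849049  2.9105424  13.9670555 ] 4.85 [0.6220354029162323, -0.12497370302933611, 0.132]
```

View pics/s2.png

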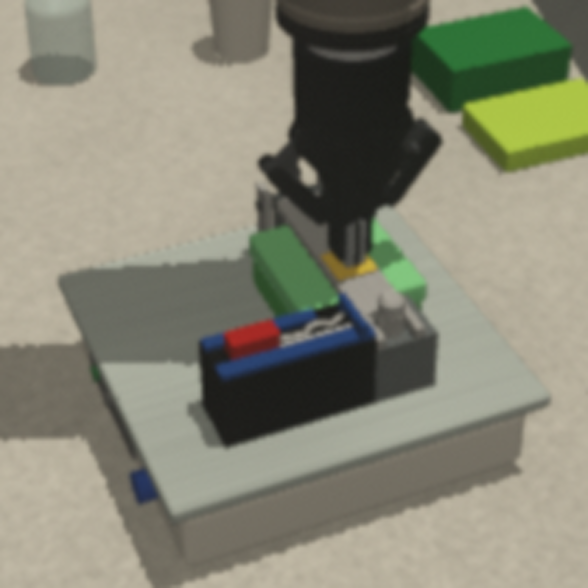

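View pics/c2.png

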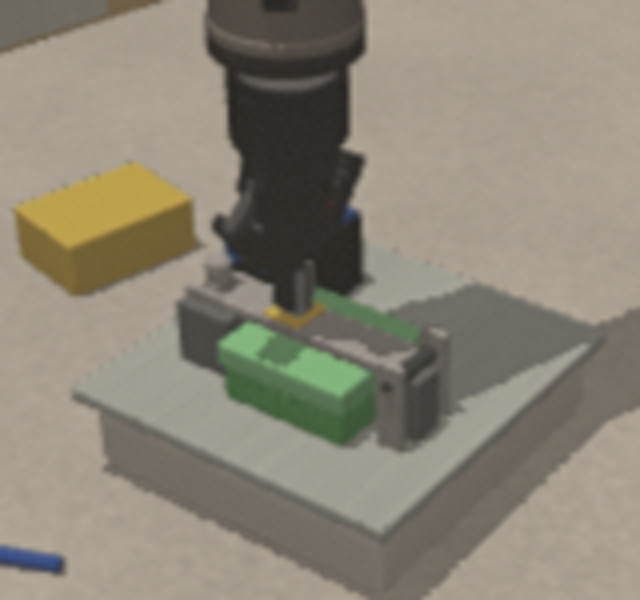

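The bar is flat: TCP z is 0.132, matching the pad's closed height, and the fork surrounds the post in both pictures. Next I move to the clip.

```bash
cat >> h.py <<'E'
def pushpose(q,x,y,z):
    ex,ey,ez=axes(q);return S2W(q,(x,y,z))[0].tolist(),quat(-ez,-ey)
E
python3 - <<'E'
from h import *
from cell import *
q=np.load("q1.npy")
p=observe()["ee_pos"];p=[float(v) for v in p];p[2]+=.09
line_to(p,feed=.25)
reach(*pushpose(q,q[5]-7-17-11-18,-69,210))
m=camera_model("wrist");np.save("m2.npy",m,allow_pickle=True)
w=snapshot("wrist");cv2.imwrite("pics/w2.png",w)
cv2.imwrite("pics/w2z.png",cv2.resize(w[120:380,180:460],None,fx=2.8,fy=2.3,interpolation=cv2.INTER_CUBIC)if 0 else w)
o=observe();print(o["clock"],o["ee_pos"],o["ft_force"])
E
```

```text
6.7333 [ 0.49888529 -0.21202277  0.20967422] [-0.84224433 -0.60403765  0.74033991]
```

View pics/w2.png

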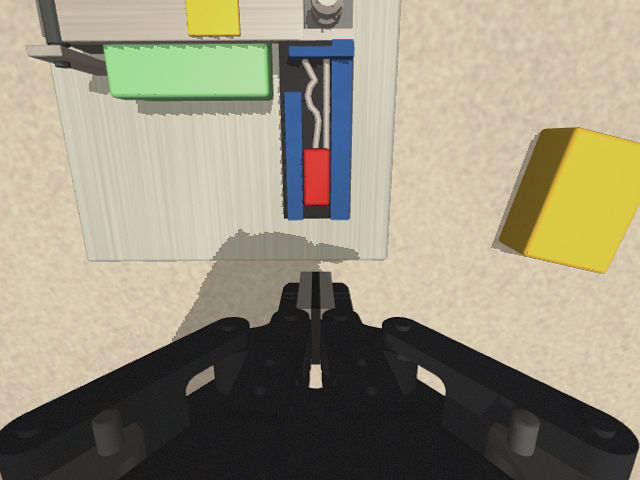

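Clear view: head top at (304..330, 149..205), post top near (326,8), fences either side, and the leg clear of the bridge. I'll measure from it.

```bash
python3 - <<'E'
from h import *
q=np.load("q1.npy");m=np.load("m2.npy",allow_pickle=True).item()
R=cv2.Rodrigues(np.array(m["rvec"]))[0];C=-R.T@np.array(m["tvec"]);K=np.array(m["camera_matrix"])
ex,ey,ez=axes(q)
for n,u,v,z in[("hTL",304,149,146),("hTR",330,149,146),("hBL",304,205,146),("hBR",330,205,146),("post",326,8,149),("fenceRin",331,150,135),("fenceLin",302,150,135),("fLend",294,93,135),("fLrear",294,219,135),("pad",213,36,132),("boxc",272,97,120),("bridgeback",310,56,144)]:
    d=R.T@np.linalg.inv(K)@[u,v,1];p=C+d*(z/1000-C[2])/d[2]
    r=p-[q[0],q[1],0];print(n,(1000*np.array([r@ex,r@ey])).round(1))
E
python3 - <<'E'
import cv2
a=cv2.imread("pics/w2.png"); cv2.imwrite("pics/w2z.png",cv2.resize(a[0:225,270:370],None,fx=2.6,fy=2.6,interpolation=cv2.INTER_CUBIC))
E
```

```text
hTL [-38.8 -62.3]
hTR [-38.7 -77.6]
hBL [-72.1 -62.1]
hBR [-72.1 -78.1]
post [ 33.  -74.4]
fenceRin [-39.7 -78.7]
fenceLin [-39.7 -60.8]
fLend [ -6.9 -56.3]
fLrear [-83.6 -55.2]
pad [24.1 -9.8]
boxc [ -7.5 -41.4]
bridgeback [ 11.2 -65.9]
```

View pics/w2z.png

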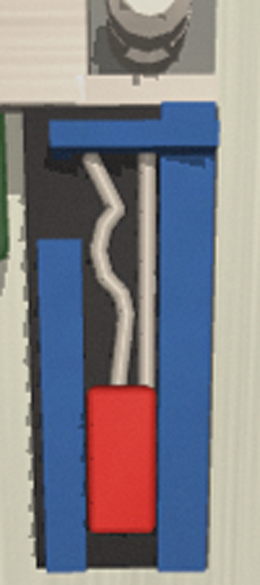

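```bash
python3 - <<'E'
from h import *
from cell import *
q=np.load("q1.npy");ex,ey,ez=axes(q)
line_to(*pushpose(q,-99,-70,150),feed=.15)
print(line_to(*pushpose(q,-99,-70,138.5),feed=.06,guard=8))
g=line_to(*pushpose(q,-28,-70,138.5),feed=.025,guard=18)
o=observe();r=np.array(o["ee_pos"])-[q[0],q[1],0]
print(g,(r@ex*1000,r@ey*1000,r[2]*1000),o["ft_force"],np.dot(o["ft_force"],ex),o["clock"])
w=snapshot("wrist");s=snapshot("side")
cv2.imwrite("pics/w3.png",w);cv2.imwrite("pics/s3.png",cv2.resize(s[220:380,270:430],None,fx=3.7,fy=3.7,interpolation=cv2.INTER_CUBIC))
E
```

```text
False
True (np.float64(-33.792194813595025), np.float64(-69.91477872656624), np.float64(137.57219063923333)) [-1.32447145 -0.8909104   1.01322306] -1.484501724011836 10.0583
```

View pics/w3.png

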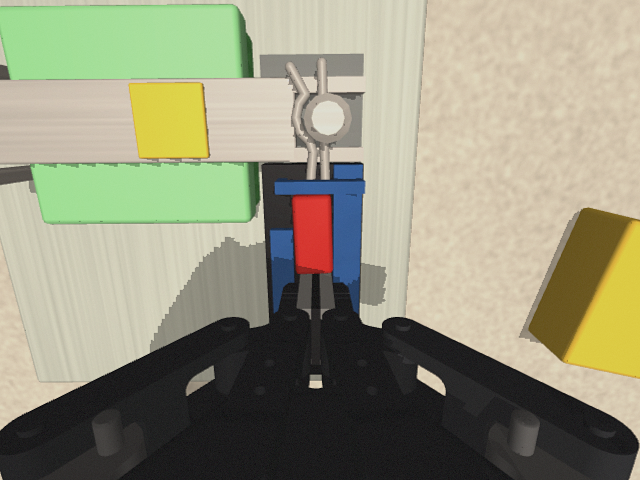

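View pics/s3.png

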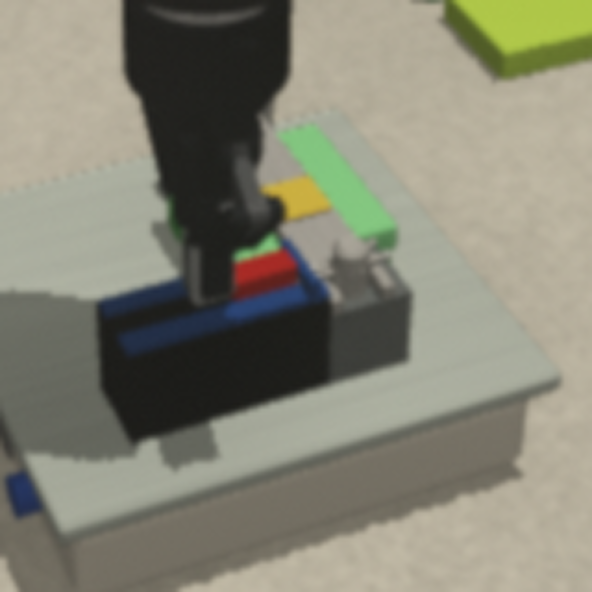

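The clip is home: the leg emerges beyond the post at (321,62), the bent leg is wrapped round it and the head is at the bridge. I'll retreat and check.

```bash
python3 - <<'E'
from h import *
from cell import *
q=np.load("q1.npy");ex,ey,ez=axes(q)
line_to(*pushpose(q,-50,-70,138.5),feed=.08)
line_to(*pushpose(q,-50,-70,220),feed=.2)
m=camera_model("wrist");w=snapshot("wrist");c=snapshot("scene")
cv2.imwrite("pics/w4.png",w);cv2.imwrite("pics/c4.png",c)
R=cv2.Rodrigues(np.array(m["rvec"]))[0]
P={"home head corners":[(x,y,146) for x in(-24,10) for y in(-61,-77)],"post":[(40,-75,149)],"tip":[(62,-75,133)]}
for k,v in P.items():print(k,proj(m,S2W(q,v)).round(1).tolist())
print(observe()["clock"],observe()["ft_force"])
cv2.imwrite("pics/w4z.png",cv2.resize(w[60:260,240:400],None,fx=3,fy=3,interpolation=cv2.INTER_CUBIC))
E
```

```text
home head corners [[300.7, 204.0], [325.6, 204.0], [300.2, 149.8], [326.0, 149.8]]
post [[323.2, 97.4]]
tip [[322.9, 62.1]]
11.1667 [ 0.10321364 -0.33660548  0.47805454]
```

View pics/w4z.png

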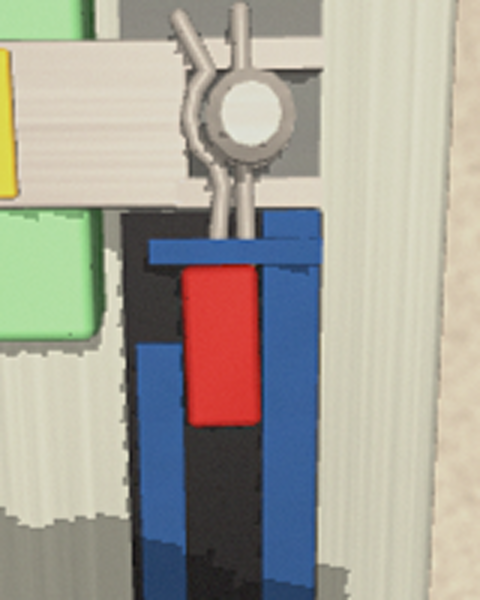

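View pics/c4.png

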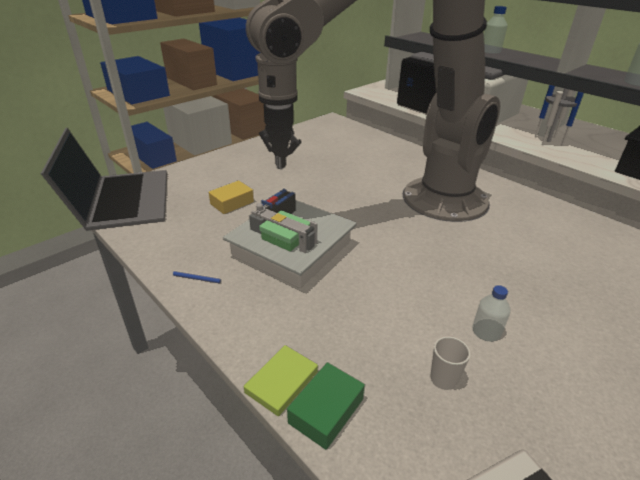

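```bash
python3 -c "
from cell import *
print(finish_job())"
```

```text
the job is handed in; nothing more can be done
None
```

The tube box is secured: I swung the hold-down bar down flat over the post first, then pushed the R-clip through the cross-hole. I handed the job in after about 11 s of the 42 s.

- **Bar:** I pressed the pad along its arc until it stopped. The gripper tip ended at z 0.132 m, which is the pad's closed height. The pictures show the fork around the post.
- **Clip:** I pushed the head with closed fingers until the force guard stopped it, as it should against the bridge. The last wrist picture shows the straight leg out past the post and the bent leg closed round it. The head's rear face is about 1 mm past home, touching or nearly touching the bridge, and the head sits at a slight yaw within its play.
- **Bystanders:** the bottle, tip box and beaker look the same in the first and last scene pictures.
- **Clearance:** the gripper was about 80 mm clear above at hand-in, with wrist force near 0.

- **Checks that disagreed:** in the early fit, a few side-camera and box-corner points were off by 2 to 3 pixels, so I dropped or down-weighted some of them. The close wrist view agreed with the final pose to about 1–2 mm, except for one rough post sighting at the picture edge that was about 7 mm off. In the last picture the post was where predicted, within about a pixel.

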